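# Fetch the bit block from under the riser with the trigger reacher

### The job

The block of file bits has slid to the back under the clear riser, too low for a hand: take the reacher from its rest, close its jaws on the block by squeezing the trigger and draw it out in the jaws. Stand the block upright on top of the riser in a free space between the varnish bottles, touching none of them, then lay the reacher back home in its rest and let go. Leave everything else where it stands.

Things in the scene. Friction and masses are not known exactly. Their poses are not given: they have to be found in the camera images.
- riser: Clear acrylic bench riser with a thin white front edge, fixed: roof 130 mm deep (x), 240 mm wide (y), 6 mm thick, its top 66 mm above the table, on 6 mm end panels. Gap under it 60 mm high, open at the front, to the robot's right (x = -65 mm); a bar 22 mm high closes the bottom of the back (x = 59 to 65 mm). Origin: centre of its underside, on the table; x from front to back, y to the left, z up.
- bit_block: Black block 26 x 62 x 20 mm with ten small file bits in its top (43 mm high over the bits), 50 to 100 g. At the start it stands upright under the riser near the back bar, one 26 mm wide end facing the open front within about 10 degrees. Origin: centre of its underside; y along its 62 mm length, z up.
- reacher: Trigger reacher (pick-up tool), 200 mm long, 175 g, lying in its rest. x along its 12 mm square aluminium shaft to the jaws, y left, z up. Origin: on the shaft's axis at the front end of the grey housing (x = -72 to 0, 26 mm wide, z = -12 to 16 mm; the lowest part of the tool with the jaws).
- reacher_grip (a point): Middle of the reacher's handle, where the TCP belongs: x = -41, z = 78 mm in the reacher's frame (same axes). The handle rises raked back 25 degrees from vertical (along x = -0.423, z = 0.906), so the hand must tilt too. Squeeze its back and the black trigger on its front together along x = 0.906, z = 0.423: 46 mm apart with the trigger out, 20 mm wide (y), trigger 60 mm long.
- reacher_mouth (a point): Middle between the jaw pads: x = 90, z = -4 mm in the reacher's frame (same axes). Open jaws: 51 mm between the tips (x = 106), 65 mm over their outside, 16 mm high (z = -12 to 4). On a 26 mm wide thing the pads (x = 74 to 108 mm) lie parallel. The jaw head, 34 mm wide, ends at x = 67 mm: nothing fits deeper.
- trigger (a joint): The reacher's trigger: 0 = out, jaws open; 0.012 m = fully in. Its spring yields from 10 N on and is fully pressed at 15 N: below 9 N of grip the reacher is held with its jaws open, 20 to 25 N closes them. Each jaw turns 0.03 rad per mm; on the bit block they stop at about 8.7 mm. The tool shifts in the hand by half the travel.
- jaw_left: Left jaw (+y) of the reacher; origin at its hinge (x = 58, y = 14.5 mm in the reacher's frame).
- jaw_right: Right jaw (-y) of the reacher; origin at its hinge (x = 58, y = -14.5 mm in the reacher's frame).
- rest: Rest of the reacher, fixed: steel base 130 x 70 x 8 mm with two open-topped black U saddles with flared lips. Rear: at x = -48 mm, 34 mm long, 30 mm wide inside, floor 28 mm up, takes the housing. Front: at x = 28 mm, 12 mm long, 17 mm wide inside, floor 34 mm up, takes the shaft. Lips 21 mm above the floors. Origin: centre of its underside; x towards the reacher's jaws.
- rest_seat (a point): Where the reacher's origin lies when it is home in the rest, 40 mm above the table; axes as the rest.
- polish_a: Varnish bottle, red with a black cap, 31 mm across, 72 mm high, standing on the riser's roof. The three bottles stand near the two ends and somewhere along the middle, so that one space between them is wider. Origin: centre of its underside.
- polish_b: Varnish bottle, pink, 26 mm square, white cap, 72 mm high, standing on the riser's roof. Origin: centre of its underside.
- polish_c: Varnish bottle, teal, 31 mm across, white cap, 72 mm high, standing on the riser's roof. Origin: centre of its underside.
- tub: White screw-lid tub, 55 mm across, 44 mm high, standing under the riser near one end panel. Origin: centre of its underside.
- cup: Small mixing cup, 33 mm across, 28 mm high, standing under the riser near the other end panel. Origin: centre of its underside.
- tape: Roll of paper tape lying flat, 60 mm across, 19 mm high. Origin: centre of its underside.
- cream: Hand-cream tube 106 mm high, standing on its cap behind the riser. Origin: centre of its underside.

How it is judged:
On the way, in this order (a step that is already met when the one before it is completed fails the run):
1. the reacher's jaws, worked by its trigger, hold the bit block from both sides while it is still under the riser (contact force between each of jaw_left, jaw_right and bit_block above 0.8 N and x of bit_block in the frame of riser above -0.05 m and height (world z) of bit_block below 0.03 m and value of joint trigger above 0.005 m), for 0.2 s.
2. the bit block is out in front of the riser, still held in the jaws (contact force between each of jaw_left, jaw_right and bit_block above 0.8 N and x of bit_block in the frame of riser below -0.085 m), for 0.1 s.
3. the bit block stands upright on the riser's roof, out of the jaws and touching no bottle (z of bit_block in the frame of riser between 0.062 and 0.072 m and x of bit_block in the frame of riser between -0.05 and 0.05 m and y of bit_block in the frame of riser between -0.11 and 0.11 m and angle between bit_block's own z axis and vertical below 0.12 rad and linear speed of bit_block below 0.02 m/s and contact force between bit_block and polish_a below 0.02 N and contact force between bit_block and polish_b below 0.02 N and contact force between bit_block and polish_c below 0.02 N and contact force between bit_block and reacher below 0.02 N), for 0.2 s.
At the end, for the whole second after the job is handed in: The bit block stands upright (within 7 degrees) and still on the riser's roof, its middle 15 mm or more inside front and back edge and 10 mm inside the ends, touching no bottle and not the reacher; the reacher lies still in its rest, origin within 12 mm of the seat, aligned within 7 degrees (all of step 3 and distance between reacher and rest_seat below 0.012 m and angle between the x axis of reacher and the x axis of rest, either way round below 0.12 rad and angle between reacher's own z axis and vertical below 0.12 rad and linear speed of reacher below 0.02 m/s).
It fails at once if a varnish bottle is moved by more than 12 mm or tipped over (distance of any of polish_a, polish_b, polish_c from where it was at the start of the episode above 0.012 m or angle between any of polish_a, polish_b, polish_c's own z axis and vertical above 0.5 rad).
It fails at once if the tub or the cup under the riser is moved by more than 12 mm or tipped over (distance of any of tub, cup from where it was at the start of the episode above 0.012 m or angle between any of tub, cup's own z axis and vertical above 0.5 rad).
It fails at once if the tape roll or cream tube is moved by more than 12 mm or tipped over (distance of any of tape, cream from where it was at the start of the episode above 0.012 m or angle between any of tape, cream's own z axis and vertical above 0.5 rad).
It also fails if it takes over 64 s, if anything falls off the work surface, if the arm or the gripper's body presses on something with over 40 N, if the wrist force passes 120 N, or if a joint passes its speed limit or range.

### The arm

A 7-joint arm with a two-finger parallel gripper is mounted at the origin on the work surface; the furniture and walls round the work are solid. World frame = base frame: x ahead of the robot, y to its left, z up, the work surface at z = 0. Lengths are in m, angles in rad, forces in N, time in s.
With the tool pointing down it reaches from about 0.4 to 0.85 m from the base axis. Payload 10.4 kg.
Tool frame: the origin (TCP) lies between the finger pads, 19 mm behind the fingertips; this is the grasp point; z points along the fingers, y is the line along which they close (so a half turn about z gives the same grasp; the last joint's range is limited). The gripper opens to 87 mm and grips with 3 to 60 N. Pads are 19 mm wide; open, the fingers measure 117 mm over their backs; the gripper's body (75 mm by 190 mm) begins 51 mm behind the grasp point.
Start: joints at [-1.134, 0.332, -0.065, 1.46, 0.022, 1.35, -0.088], TCP at [0.277, 0.56, 0.241] pointing down, gripper open.
Joint ranges: [-2.6, 2.6], [-0.5, 2.12], [-1.47, 1.34], [0.16, 2.42], [-1.27, 4.41], [0.06, 2.06], [-2.6, 2.6]. Speed limits (rad/s): [2.22, 2.22, 2.79, 2.79, 3.14, 3.14, 3.14].

### API

Orientations are given as a unit quaternion [x, y, z, w].
In Python, from bench import r, optics gives the robot as it stands.
- The arm moves only by the shell command python3 -m pendant 'ROWS' [FORCE]. ROWS is JSON, a list of rows, each a list of 7 numbers: the closure, from -1 (fully open) to 1 (shut), then the shift along the tool's x, y, z scaled (see below), then the turn, a rotation vector about the tool's x, y, z scaled (see below). In form: [[grip, x, y, z, rx, ry, rz], ...]. A call has 1 to 8 rows; each row is the pose to reach, as a shift and turn from the pose commanded when the call began, along the tool's axes at that moment; what a row does not reach only later rows make up. The controller multiplies each number of a shift by 0.3 m and each number of a turn by 120 degrees. A row lasts 1/8 s, in which the tool goes at most 62.5 mm and 10.7 degrees, less where a joint would pass 70% of its speed; a pose out of reach is approached as far as the arm can. A call with a number of a shift or a turn outside -1 to 1 is refused whole. A call with a gripper value outside its range is refused whole. The fingers move at their own pace and stop on an object; FORCE is the grip in N (left out, the last holds). Time passes only in rows, so rows that repeat a pose let the fingers close. It gives the time, the measured TCP pose, the force, the opening and the grip force at its end, in the units of the state.
- r.read_state(): the state, without advancing time (a new reading comes with each control period).
- optics.camera(name): name is "scene" or "side" or "wrist"; returns a dict with "pixels" (420x560x3 uint8, red, green, blue), "vfov" (degrees; the focal length in pixels is half the picture's height over the tangent of half this angle, whatever the lens; pixels are square), "cx", "cy" (the principal point, pixels), "D" ([k1, k2, p1, p2, k3] as OpenCV has them; the pictures are not rectified), "rvec" (rotation vector, rad) and "tvec" (3), from world to camera coordinates, as OpenCV has them. Camera axes: x right, y down, z forward; pixel columns grow to the right and rows downward; lengths in m; the calibration is good to about 2 mm. A picture is of the moment at which its call begins. There is no depth.
- r.close_job(): hands the job in; it is judged then, once.
The state is a dict: "time": time; "joint_positions": joint angles; "joint_vel": joint speeds; "joint_torque": joint torques, N m; "ee_pos": TCP position; "eef_rot": TCP orientation; "ft_force": force on the tool from outside, world axes, zero at the start; "torque": the same for the moment, N m; "width": finger opening in m; "grip_force": force on a finger pad.
Only numpy, scipy, OpenCV 4.12 (cv2) and the standard library are available. Lean on these libraries where they do the work, as an engineer would, in place of code of your own. Each camera call takes 0.05 s, during which the arm holds its last target. There are 200 camera calls.

## Working session

There is one attempt and no reset: what is moved stays moved. The work goes in short steps, Python scripts to look and compute and a shell command to move; the robot and the scene stay as the last step left them, time stands still between calls to the robot, and variables do not carry over. Pictures are saved under pics/ and viewed, at most 10 in all, crops included, and the job is handed in when it is done.

```bash
ls; mkdir -p pics
python3 - <<'E'
from bench import r, optics
import cv2, numpy as np, pickle
s=r.read_state(); print(s)
D={}
for n in ["scene","side","wrist"]:
    c=optics.camera(n); D[n]=c
    cv2.imwrite(f"pics/{n}0.png",c["pixels"][:,:,::-1])
    R=cv2.Rodrigues(np.array(c["rvec"]))[0]
    print(n,c["vfov"],c["cx"],c["cy"],c["D"],"campos",-R.T@np.array(c["tvec"]),"fwd",R[2])
pickle.dump(D,open("cams0.pkl","wb"))
E
```

```text
pics
{'time': 0.0, 'joint_positions': array([-1.13358369,  0.33287495, -0.06467233,  1.46096327,  0.02163777,
        1.34993009, -0.08849755]), 'joint_vel': array([-7.80895528e-04, -9.26373632e-04,  7.62176355e-04,  7.61986451e-04,
        4.61305674e-06,  1.72522509e-03, -3.95173139e-05]), 'joint_torque': array([-6.36541099e-04, -6.23258829e+01,  2.39835971e-02, -3.89886153e+01,
       -6.14388823e-02,  4.00896370e-02,  1.93971769e-04]), 'ee_pos': array([0.27722543, 0.55972882, 0.24044148]), 'eef_rot': array([ 2.27883300e-01,  9.73688171e-01, -7.31353116e-04, -1.11305214e-04]), 'ft_force': array([-0.25489419,  0.3201233 , -0.04532033]), 'torque': array([-0.03796353, -0.02810257,  0.06056934]), 'grip_force': 0.0, 'width': 0.08687228898746968}
scene 45.294236330127596 283.07398350666335 210.89996684987582 [-0.14489625  0.          0.          0.          0.        ] campos [ 0.21344351 -0.7824283   0.63470244] fwd [ 0.23283218  0.85204664 -0.46883441]
side 46.38665837692584 282.8148630495802 209.82964342878986 [-0.11484755  0.          0.          0.          0.        ] campos [ 0.05702085 -0.76319612  0.60549441] fwd [ 0.38450291  0.80389002 -0.45378227]
wrist 67.5289138931264 277.21054504816186 211.06288735870268 [-0.0651457  0.         0.         0.         0.       ] campos [0.20927773 0.59436422 0.38408825] fwd [ 0.24525    -0.12208065 -0.96174256]
```

View pics/scene0.png

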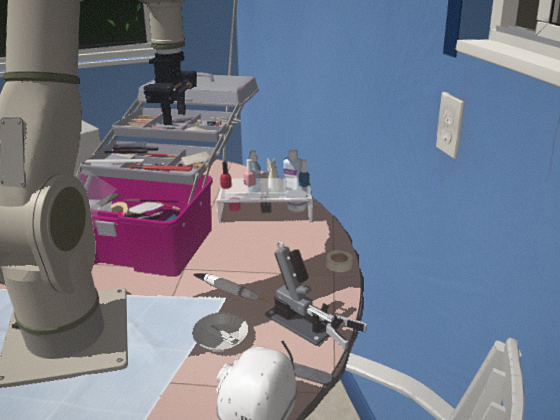

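View pics/side0.png

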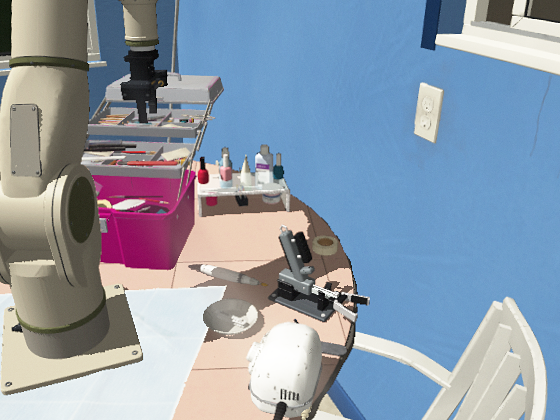

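The reacher is near pixel (300,300) in the scene picture with its jaws towards lower right, and the riser with bottles is near (265,195). I'll zoom in on both.

Run:
```python
import cv2
def mk(n,a,b,fn):
    im=cv2.imread(f"pics/{n}0.png")
    A=[cv2.resize(im[y:y+75,x:x+w],None,fx=k,fy=k,interpolation=cv2.INTER_CUBIC) for (x,y,w,k) in []]
    x,y,w,h=a; A=cv2.resize(im[y:y+h,x:x+w],None,fx=6,fy=6,interpolation=cv2.INTER_CUBIC)
    cv2.imwrite(fn,A); print(A.shape)
mk("scene",(205,140,120,85),0,"pics/z1.png")
im1=cv2.imread("pics/scene0.png")[235:360,260:380]; im2=cv2.imread("pics/side0.png")[220:345,260:380]
import numpy as np
cv2.imwrite("pics/z2.png",np.hstack([cv2.resize(i,None,fx=3.33333,fy=3.33333,interpolation=cv2.INTER_CUBIC) for i in (im1,im2)]))
```

```text
(510, 720, 3)
```

View pics/z1.png

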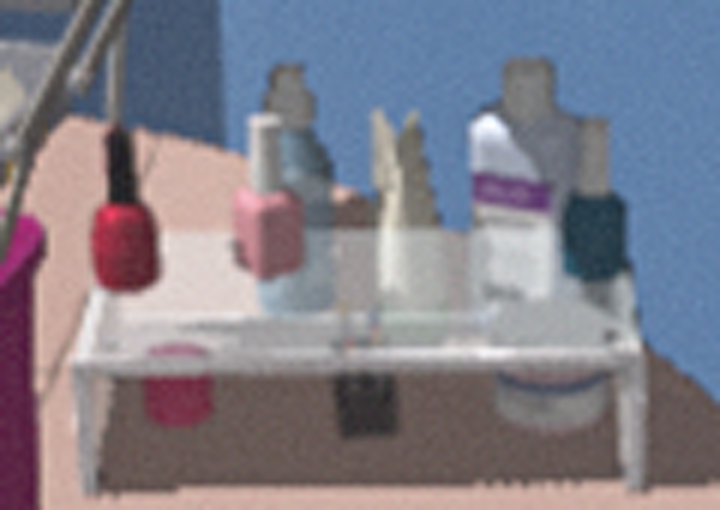

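View pics/z2.png

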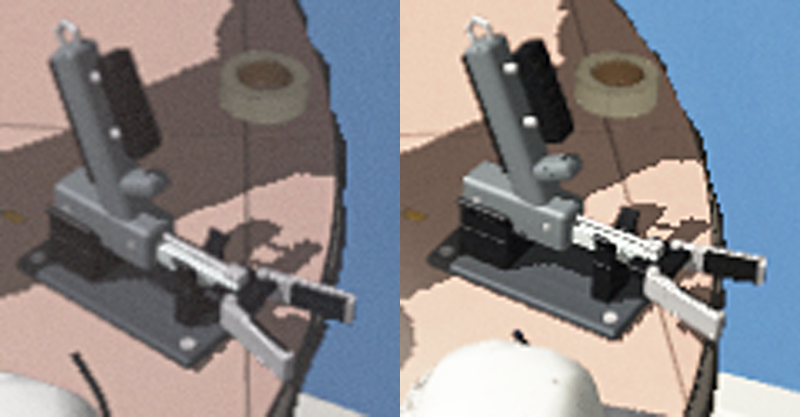

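Zoom results. Riser in z1: front feet at about (80,495) and (645,490), roof front corners at (70,352) and (643,350), block face centre bottom at (367,437). The bottles stand at u = 126 (red), 270 (pink) and 595 (teal), so the wide space is between pink and teal. In z2 the reacher's housing corners, jaw tips and handle can be read in both views. I'll fit the poses from these points.

```bash
cat > h.py <<'E'
import cv2, numpy as np, pickle
from scipy.optimize import least_squares
from scipy.spatial.transform import Rotation as Ro
def K(c):
    f=210/np.tan(np.radians(c["vfov"]/2)); return np.array([[f,0,c["cx"]],[0,f,c["cy"]],[0,0,1.]])
def proj(c,P):
    return cv2.projectPoints(np.asarray(P,float).reshape(-1,3),np.array(c["rvec"]),np.array(c["tvec"]),K(c),np.array(c["D"]))[0].reshape(-1,2)
def ray(c,uv,z):
    n=cv2.undistortPoints(np.array(uv,float).reshape(-1,1,2),K(c),np.array(c["D"])).reshape(-1,2)
    R=cv2.Rodrigues(np.array(c["rvec"]))[0]; o=-R.T@np.array(c["tvec"])
    d=np.c_[n,np.ones(len(n))]@R; return o+d*((z-o[2])/d[:,2])[:,None]
def T(p,P): # p=x,y,yaw ; P local w/ z already world
    P=np.asarray(P,float); return np.array([p[0],p[1],0])+Ro.from_euler('z',p[2]).apply(P)
def fit(obs,p0):  # obs: list (cam, P local, uv)
    f=lambda p: np.concatenate([(proj(c,T(p,P))-np.array(uv)).ravel() for c,P,uv in obs])
    s=least_squares(f,p0,loss='soft_l1'); return s.x,f(s.x).reshape(-1,2)
def tcp_target(p,z,tilt=0):  # reacher pose (x,y,yaw), origin height z -> TCP pos, R
    R=Ro.from_euler('z',p[2])
    pos=np.array([p[0],p[1],z])+R.apply([-.041,0,.078])
    y=R.apply([.906308,0,.422618]); zt=R.apply([.422618,0,-.906308]); x=np.cross(y,zt)
    return pos,Ro.from_matrix(np.c_[x,y,zt])
def rows(pos,Rt,s=None):
    from bench import r
    s=s or r.read_state(); Rc=Ro.from_quat(s["eef_rot"])
    d=Rc.inv().apply(pos-s["ee_pos"]); w=[(Rc.inv()*Rt2).as_rotvec() for Rt2 in (Rt,Rt*Ro.from_euler('z',np.pi))]
    print("shift rows",np.round(d/.3,4),"|mm",np.round(np.linalg.norm(d)*1e3,1))
    for q in w: print("turn",np.round(q/np.radians(120),4),"deg",np.round(np.degrees(np.linalg.norm(q)),1))
E
python3 - <<'E'
from h import *
D=pickle.load(open("cams0.pkl","rb")); S,Q=D["scene"],D["side"]
z1=lambda u,v:(205+(u+.5)/6-.5,140+(v+.5)/6-.5)
k=10/3
a=lambda u,v:(260+(u+.5)/k-.5,235+(v+.5)/k-.5)
b=lambda u,v:(260+(u-400+.5)/k-.5,220+(v+.5)/k-.5)
ft=ray(S,[z1(80,495),z1(645,490)],0);print("feet",ft, np.linalg.norm(ft[1]-ft[0]))
tp=ray(S,[z1(70,352),z1(643,350)],.066);print("top",tp,np.linalg.norm(tp[1]-tp[0]))
ob=[(S,(-.065,.12,0),z1(80,495)),(S,(-.065,-.12,0),z1(645,490)),(S,(-.065,.12,.066),z1(70,350)),(S,(-.065,-.12,.066),z1(643,348))]
p,e=fit(ob,[ft[:,0].mean(),ft[:,1].mean()+.065,1.57]);print("riser",p,e.round(1).tolist())
inv=lambda P:Ro.from_euler('z',-p[2]).apply(P-np.array([p[0],p[1],0]))
print("bottle front-bottoms",inv(ray(S,[z1(126,290),z1(275,279),z1(592,277)],.066)).round(3))
print("block bottom corners",inv(ray(S,[z1(343,437),z1(396,434)],0)).round(3)," top corners",inv(ray(S,[z1(335,375),z1(396,375)],.02)).round(3))
print("tub,cup fronts",inv(ray(S,[z1(553,428),z1(180,424)],0)).round(3))
print("roof back corners proj",[(( q-[205,140])*6).round() for q in proj(S,T(p,[(.065,.12,.066),(.065,-.12,.066)]))])
z0=.040
L=[((-72,-13,16),(57,185),(463,178)),((0,-13,-12),(150,268),(555,250)),((0,-13,16),(140,222),(552,207)),((0,13,16),(172,215),(578,205)),((106,-29,4),(293,352),(721,312)),((106,29,4),(352,295),(764,258))]
o=[]
for P,u,v in L:
    P=np.array(P)/1e3+[0,0,z0]; o+= [(S,P,a(*u)),(Q,P,b(*v))]
g=ray(S,[a(150,250)],.03)[0]
q,e=fit(o,[g[0],g[1],-.5]);print("reacher",q,np.degrees(q[2]));print(e.round(1).tolist())
seat=q
# base: rest corner check
for c,f,off in((S,(260,235),0),(Q,(260,220),400)):
    print("rest base corners in zoom",[((x-f)*k+[off,0]).round().tolist() for x in proj(c,T(q,[(-.048-.065-(-.048)+.0,0,0)]))])
pos,R=tcp_target(q,z0); print("TCP",pos); 
from bench import r
rows(pos-0.12*R.as_matrix()[:,2],R); rows(pos,R)
np.save("riser.npy",p);np.save("reach.npy",q)
E
```

```text
feet [[0.3499222  0.35870179 0.        ]
 [0.58549182 0.29499632 0.        ]] 0.24403161795809825
top [[0.35107813 0.36470929 0.066     ]
 [0.5843345  0.29838958 0.066     ]] 0.24250121240825648
riser [0.48472176 0.39185193 1.30428434] [[0.6, -0.5], [-1.1, -0.3], [0.5, 1.0], [-0.3, 0.5]]
bottle front-bottoms [[-0.     0.104  0.066]
 [ 0.01   0.039  0.066]
 [ 0.009 -0.102  0.066]]
block bottom corners [[-0.016  0.009  0.   ]
 [-0.014 -0.014  0.   ]]  top corners [[ 0.006  0.013  0.02 ]
 [ 0.005 -0.014  0.02 ]]
tub,cup fronts [[-0.009 -0.085  0.   ]
 [-0.003  0.083  0.   ]]
roof back corners proj [array([103., 227.]), array([624., 223.])]
reacher [ 0.44935401 -0.08557473 -0.98834105] -56.627770849936915
[[-2.9, -0.7], [-0.9, -0.9], [-1.7, 1.8], [2.6, 1.2], [1.5, 3.7], [4.2, 2.3], [0.8, -0.9], [2.9, -3.6], [-2.1, -0.0], [0.1, -0.6], [-0.9, -0.1], [-0.2, -0.7]]
rest base corners in zoom [[71.0, 252.0]]
rest base corners in zoom [[478.0, 243.0]]
TCP [ 0.42680089 -0.05133503  0.118     ]
shift rows [-1.2047 -1.5192  0.048 ] |mm 581.9
turn [-0.1255 -0.2175  0.9838] deg 121.8
turn [ 0.1885 -0.1087 -0.4893] deg 64.3
shift rows [-1.3507 -1.6041  0.4106] |mm 641.0
turn [-0.1255 -0.2175  0.9838] deg 121.8
turn [ 0.1885 -0.1087 -0.4893] deg 64.3
```

```bash
python3 -m pendant '[[-1,-0.43,0.03,-0.27,0,0,0],[-1,-0.43,0.03,-0.27,0,0,0],[-1,-0.975,-0.67,-0.333,-0.075,-0.13,0.59],[-1,-0.975,-0.67,-0.333,-0.075,-0.13,0.59],[-1,-0.975,-0.67,-0.333,-0.075,-0.13,0.59],[-1,-0.975,-0.67,-0.333,-0.075,-0.13,0.59],[-1,-0.975,-0.67,-0.333,-0.075,-0.13,0.59],[-1,-0.975,-0.67,-0.333,-0.075,-0.13,0.59]]'
python3 - <<'E'
from h import *
q=np.load("reach.npy"); pos,R=tcp_target(q,.04)
from bench import r
print(r.read_state()["joint_positions"].round(2))
rows(pos-0.13*R.as_matrix()[:,2]+[0,0,.02],R)
E
```

```text
time: 1.15
ee_pos: [0.4513, 0.2471, 0.342]
eef_rot: [0.7, 0.702, 0.039, 0.127]
ft_force: [0.1, 1.8, -0.6]
width: 0.0869
grip_force: 0.0
[-0.9  -0.05  0.14  1.71  0.26  1.4  -0.79]
shift rows [-0.802  -0.2587  0.3381] |mm 272.4
turn [-0.0592 -0.1024  0.4578] deg 56.7
turn [ 0.1209 -0.0699 -1.0341] deg 125.2
```

```bash
python3 -m pendant '[[-1,-0.802,-0.259,0.338,-0.059,-0.102,0.458],[-1,-0.802,-0.259,0.338,-0.059,-0.102,0.458],[-1,-0.802,-0.259,0.338,-0.059,-0.102,0.458],[-1,-0.802,-0.259,0.338,-0.059,-0.102,0.458],[-1,-0.802,-0.259,0.338,-0.059,-0.102,0.458],[-1,-0.802,-0.259,0.338,-0.059,-0.102,0.458],[-1,-0.802,-0.259,0.338,-0.059,-0.102,0.458]]'
python3 - <<'E'
from h import *
from bench import r,optics
print(r.read_state()["joint_positions"].round(2))
c=optics.camera("wrist"); pickle.dump(c,open("w1.pkl","wb"))
im=c["pixels"][:,:,::-1]
cv2.imwrite("pics/w1.png",cv2.resize(im,(800,600),interpolation=cv2.INTER_CUBIC))
E
```

```text
time: 2.02
ee_pos: [0.3978, -0.0032, 0.2553]
eef_rot: [0.934, 0.286, 0.062, 0.207]
ft_force: [-0.2, 0.2, 0.8]
width: 0.0875
grip_force: 0.0
[-0.66 -0.33  0.15  2.15  0.5   1.31 -1.62]
```

View pics/w1.png

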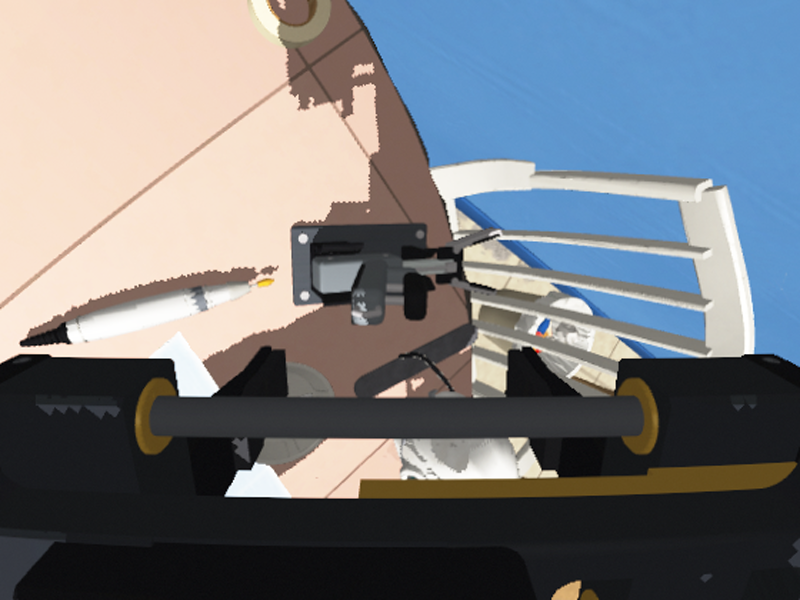

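The wrist view shows the rest base with corners at (290,226), (291,306) and (427,225), the jaw tips at (498,233) and (494,291), and the handle at about (368,290). The alignment looks close. I'll refine using all three views.

Run:
```python
from h import *
D=pickle.load(open("cams0.pkl","rb")); S,Q=D["scene"],D["side"]; W=pickle.load(open("w1.pkl","rb"))
k=10/3
a=lambda u,v:(260+(u+.5)/k-.5,235+(v+.5)/k-.5)
b=lambda u,v:(260+(u-400+.5)/k-.5,220+(v+.5)/k-.5)
w=lambda u,v:((u+.5)*.7-.5,(v+.5)*.7-.5)
RB=[((-65,-35),(20,260),(427,258),(291,306)),((65,-35),(193,361),(613,333),None),((-65,35),None,None,(290,226)),((65,35),None,None,(427,225))]
def obs(L,z=None):
    o=[]
    for P,*uv in L:
        P=np.array([*P,8] if len(P)==2 else [P[0],P[1],P[2]+40])/1e3
        o+=[(c,P,f(*u)) for c,f,u in zip((S,Q,W),(a,b,w),uv) if u]
    return o
q0=np.load("reach.npy")
p,e=fit(obs(RB),q0);print("rest",p,np.degrees(p[2]));print(e.round(1).tolist())
pw,e=fit([o for o in obs(RB) if o[0] is W],q0);print("rest wrist only",pw,np.degrees(pw[2]),e.round(1).tolist())
L=[((-72,-13,16),(57,185),(463,178),(313,290)),((0,-13,-12),(150,268),(555,250)),((0,13,16),(172,215),(578,205)),((106,-29,4),(293,352),(721,312),(494,291)),((106,29,4),(352,295),(764,258),(499,233))]
q,e=fit(obs(L),q0);print("reacher",q,np.degrees(q[2]));print(e.round(1).tolist())
qw,e=fit([o for o in obs(L) if o[0] is W],q0);print("wrist only",qw,np.degrees(qw[2]),e.round(1).tolist())
print("origin in rest frame",Ro.from_euler('z',-p[2]).apply([q[0]-p[0],q[1]-p[1],0]),Ro.from_euler('z',-pw[2]).apply([qw[0]-pw[0],qw[1]-pw[1],0]))
```

```text
rest [ 0.4395652  -0.07162932 -1.01116602] -57.935545397641405
[[-2.8, -0.6], [-0.7, -1.8], [1.3, 0.3], [-2.8, 0.1], [0.3, -0.4], [0.4, -0.2], [0.4, -0.8]]
rest wrist only [ 0.43860462 -0.07106677 -1.02220172] -58.56784463185915 [[0.2, 0.3], [-0.1, -0.3], [-0.1, 0.1]]
reacher [ 0.45055123 -0.08452269 -1.01407981] -58.102493099435165
[[-1.9, -1.7], [-0.2, -1.8], [3.5, 0.6], [-1.4, 1.2], [2.7, 0.6], [1.4, -1.3], [3.3, -4.0], [-2.9, 0.1], [-0.7, -0.5], [0.2, 0.1], [-1.0, 0.3], [-0.2, -0.3], [0.5, -1.2]]
wrist only [ 0.44976099 -0.08272136 -1.02223259] -58.56961291346737 [[1.7, -0.0], [-1.1, 0.7], [-0.6, -0.7]]
origin in rest frame [0.01675869 0.00246539 0.        ] [0.01576229 0.00344153 0.        ]
```

Run:
```python
from h import *
q=np.array([.4490,-.0841,-1.021]);np.save("reach.npy",q); pos,R=tcp_target(q,.04)
rows(pos-0.07*R.as_matrix()[:,2],R)
rows(pos,R)
```

```text
shift rows [ 0.001  -0.0275  0.2592] |mm 78.2
turn [-0.0006 -0.0077  0.0199] deg 2.6
turn [ 1.19e-02 -9.00e-04 -1.48e+00] deg 177.6
shift rows [-0.0028 -0.0273  0.4925] |mm 148.0
turn [-0.0006 -0.0077  0.0199] deg 2.6
turn [ 1.19e-02 -9.00e-04 -1.48e+00] deg 177.6
```

```bash
python3 -m pendant '[[-1,0,-0.027,0.26,0,-0.008,0.02],[-1,0,-0.027,0.26,0,-0.008,0.02],[-1,-0.003,-0.027,0.4,0,-0.008,0.02],[-1,-0.003,-0.027,0.4925,0,-0.008,0.02],[-1,-0.003,-0.027,0.4925,0,-0.008,0.02]]' 7
python3 -m pendant '[[1,0,0,0,0,0,0],[1,0,0,0,0,0,0],[1,0,0,0,0,0,0],[1,0,0,0,0,0,0],[1,0,0,0,0,0,0],[1,0,0,0,0,0,0]]' 7
```

```text
time: 2.7
ee_pos: [0.4267, -0.05, 0.117]
eef_rot: [0.94, 0.265, 0.057, 0.208]
ft_force: [-0.9, 0.5, 0.0]
width: 0.0866
grip_force: 0.0
time: 3.45
ee_pos: [0.4288, -0.05, 0.1195]
eef_rot: [0.94, 0.264, 0.059, 0.209]
ft_force: [1.9, -4.6, 8.3]
width: 0.0438
grip_force: 7.0
```

```bash
python3 -m pendant '[[1,0,0.05,-0.106,0,0,0],[1,0,0.1,-0.212,0,0,0],[1,0,0.169,-0.3625,0,0,0],[1,0,0.169,-0.3625,0,0,0],[1,0,0.169,-0.3625,0,0,0]]' 7
python3 - <<'E'
from h import *
from bench import r
p=np.load("riser.npy"); o=T(p,[(-.215,0,0)])[0]; pos,R=tcp_target([o[0],o[1],p[2]],.16)
print(pos,r.read_state()["joint_positions"].round(2))
rows(pos,R)
E
```

```text
time: 4.08
ee_pos: [0.4272, -0.0495, 0.2372]
eef_rot: [0.94, 0.264, 0.058, 0.208]
ft_force: [0.1, 0.1, -2.2]
width: 0.0455
grip_force: 7.0
[0.4172995  0.14488991 0.238     ] [-0.61 -0.27  0.24  2.14  0.53  1.23 -1.57]
shift rows [ 0.3093 -0.5159 -0.2429] |mm 194.6
turn [-9.0000e-04  4.6900e-01 -1.0073e+00] deg 133.3
turn [0.3922 0.0007 0.4009] deg 67.3
```

```bash
python3 -m pendant '[[1,0.05,-0.1,-0.05,0,0.04,-0.08],[1,0.1,-0.15,-0.08,0,0.075,-0.16],[1,0.2,-0.3,-0.15,0,0.28,-0.6],[1,0.2,-0.3,-0.15,0,0.28,-0.6],[1,0.2,-0.3,-0.15,0,0.28,-0.6],[1,0.2,-0.3,-0.15,0,0.28,-0.6],[1,0.2,-0.3,-0.15,0,0.28,-0.6],[1,0.2,-0.3,-0.15,0,0.28,-0.6]]' 7
python3 - <<'E'
from h import *
from bench import r
p=np.load("riser.npy"); o=T(p,[(-.215,0,0)])[0]; pos,R=tcp_target([o[0],o[1],p[2]],.16)
print(r.read_state()["joint_positions"].round(2))
rows(pos,R)
E
```

```text
time: 5.08
ee_pos: [0.4256, 0.0672, 0.2389]
eef_rot: [0.553, 0.805, 0.178, 0.121]
ft_force: [-0.2, 0.0, -2.3]
width: 0.0459
grip_force: 7.0
[-0.66 -0.49  0.33  2.27  0.17  0.91 -0.04]
shift rows [0.2517 0.0598 0.0313] |mm 78.2
turn [-0.001   0.188  -0.4058] deg 53.7
turn [0.2282 0.0012 1.073 ] deg 131.6
```

```bash
python3 -m pendant '[[1,0.252,0.06,0.031,0,0.188,-0.406],[1,0.252,0.06,0.031,0,0.188,-0.406],[1,0.252,0.06,0.031,0,0.188,-0.406],[1,0.252,0.06,0.031,0,0.188,-0.406],[1,0.252,0.06,0.031,0,0.188,-0.406],[1,0.252,0.06,0.031,0,0.188,-0.406],[1,0.252,0.06,0.031,0,0.188,-0.406]]' 7
python3 - <<'E'
from h import *
from bench import r,optics
print(r.read_state()["joint_positions"].round(2))
p=np.load("riser.npy"); o=T(p,[(-.215,0,0)])[0]; pos,R=tcp_target([o[0],o[1],p[2]],.16); rows(pos,R)
c=optics.camera("wrist"); pickle.dump(c,open("w2.pkl","wb"))
cv2.imwrite("pics/w2.png",cv2.resize(c["pixels"][:,:,::-1],(800,600),interpolation=cv2.INTER_CUBIC))
E
```

```text
time: 5.95
ee_pos: [0.4177, 0.1459, 0.2392]
eef_rot: [0.133, 0.967, 0.214, 0.029]
ft_force: [-0.4, 0.7, -1.4]
width: 0.0459
grip_force: 7.0
[-1.12 -0.41  0.8   2.13 -0.08  1.06  1.  ]
shift rows [ 0.0005 -0.0049  0.0021] |mm 1.6
turn [-0.0009  0.0013 -0.0031] deg 0.4
turn [2.1000e-03 1.4000e-03 1.4969e+00] deg 179.6
```

View pics/w2.png

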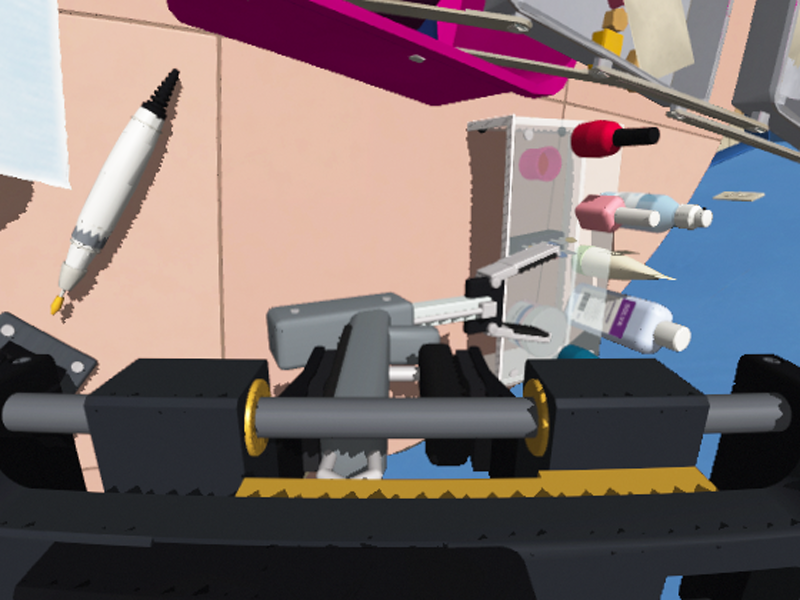

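The riser is clear in this view, with its front edge running from (513,118) to (500,385), but the left jaw hides the block near (535,245). I'll shift the hand right by 60 mm and crop the next picture.

```bash
python3 -m pendant '[[1,-0.2,0,0,0,0,0],[1,-0.2,0,0,0,0,0],[1,-0.2,0,0,0,0,0],[1,-0.2,0,0,0,0,0]]' 7
python3 - <<'E'
from h import *
from bench import r,optics
print(r.read_state()["joint_positions"].round(2))
c=optics.camera("wrist"); pickle.dump(c,open("w3.pkl","wb"))
im=c["pixels"][35:255,300:510,::-1]
cv2.imwrite("pics/w3.png",cv2.resize(im,None,fx=2.7,fy=2.7,interpolation=cv2.INTER_CUBIC))
E
```

```text
time: 6.5
ee_pos: [0.4753, 0.1304, 0.2402]
eef_rot: [0.131, 0.967, 0.215, 0.029]
ft_force: [0.3, -0.4, -2.8]
width: 0.0457
grip_force: 7.0
[-1.24 -0.26  1.04  2.01 -0.19  1.07  1.18]
```

View pics/w3.png

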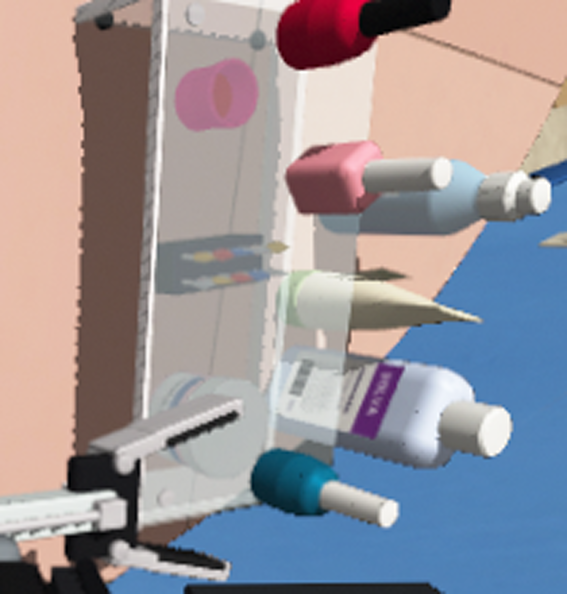

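Run:
```python
from h import *
W=pickle.load(open("w3.pkl","rb")); p=np.load("riser.npy")
z=lambda P:((proj(W,T(p,np.atleast_2d(P)))-[300,35]+.5)*2.7-.5).round(0).tolist()
for n,P in {"roofFL":(-.065,.12,.066),"roofFR":(-.065,-.12,.066),"roofBL":(.065,.12,.066),"roofBR":(.065,-.12,.066),"footFL":(-.065,.12,0),"footFR":(-.065,-.12,0),"bartopL":(.059,.114,.022),"bartopR":(.059,-.114,.022)}.items(): print(n,z(P))
print("block b FL FR BL BR, t",z([(-.015,.013,0),(-.015,-.013,0),(.047,.013,0),(.047,-.013,0)]),z([(-.015,.013,.02),(-.015,-.013,.02),(.047,.013,.02),(.047,-.013,.02)]))
for n,P in {"red":(.015,.104),"pink":(.023,.039),"teal":(.025,-.102)}.items(): print(n,"base",z((*P,.066)),"captop",z((*P,.138)))
# reacher tips predicted
from bench import r
s=r.read_state(); R=Ro.from_quat(s["eef_rot"]); Rr=R*tcp_target([0,0,0],0)[1].inv()
o=s["ee_pos"]-Rr.apply([-.041,0,.078]); print("origin",o,Rr.as_euler('zyx',degrees=True))
print("tips",((proj(W,o+Rr.apply(np.array([(106,29,4),(106,-29,4),(0,13,16),(-72,13,16)])/1e3))-[300,35]+.5)*2.7).round().tolist())
zi=lambda u,v:(300+(u+.5)/2.7-.5,35+(v+.5)/2.7-.5)
inv=lambda P:Ro.from_euler('z',-p[2]).apply(P-np.array([p[0],p[1],0])).round(4)
print("cap tops inv",inv(ray(W,[zi(441,7),zi(442,174),zi(390,513)],.138)))
```

```text
roofFL [[175.0, -23.0]]
roofFR [[143.0, 531.0]]
roofBL [[386.0, 18.0]]
roofBR [[333.0, 496.0]]
footFL [[84.0, 12.0]]
footFR [[67.0, 494.0]]
bartopL [[305.0, 45.0]]
bartopR [[266.0, 467.0]]
block b FL FR BL BR, t [[155.0, 242.0], [152.0, 292.0], [243.0, 242.0], [239.0, 289.0]] [[180.0, 242.0], [177.0, 294.0], [269.0, 243.0], [265.0, 292.0]]
red base [[310.0, 41.0]] captop [[456.0, 9.0]]
pink base [[310.0, 188.0]] captop [[449.0, 183.0]]
teal base [[284.0, 472.0]] captop [[405.0, 512.0]]
origin [0.48644771 0.16981187 0.16235789] [ 7.45918734e+01 -5.92196438e-02  2.99124863e-02]
tips [[249.0, 388.0], [232.0, 554.0], [-22.0, 482.0], [-297.0, 519.0]]
cap tops inv [[ 0.0058  0.1033  0.138 ]
 [ 0.0178  0.0422  0.138 ]
 [ 0.0142 -0.101   0.138 ]]
```

Run:
```python
from h import *
W3=pickle.load(open("w3.pkl","rb"));W2=pickle.load(open("w2.pkl","rb"))
f=lambda W,x,y,w,h,k:cv2.resize(W["pixels"][y:y+h,x:x+w,::-1],(w*k,h*k),interpolation=cv2.INTER_CUBIC)
A=f(W3,345,112,65,42,7); A=cv2.convertScaleAbs(A,alpha=1.6,beta=-60)
B=f(W2,180,160,220,100,3)
C=np.zeros((600,665,3),np.uint8);C[:294,:455]=A;C[296:596,:660]=B
cv2.imwrite("pics/z3.png",C)
```

```text
(no output)
```

View pics/z3.png

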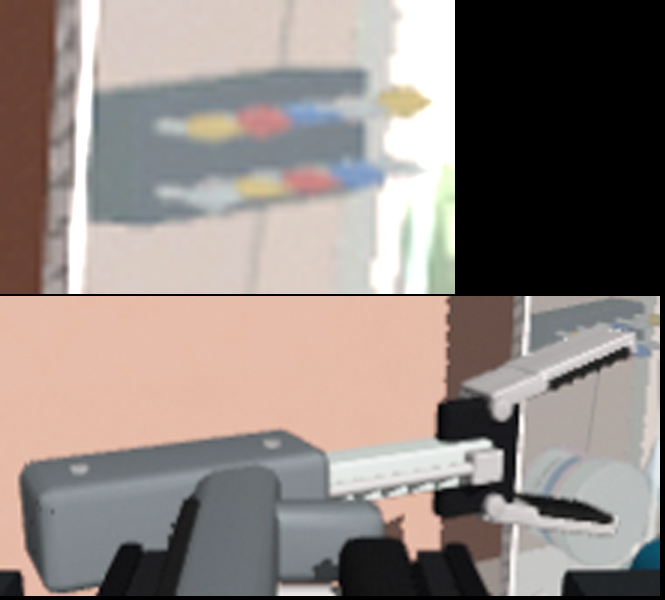

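Run:
```python
from h import *
W3=pickle.load(open("w3.pkl","rb"));W2=pickle.load(open("w2.pkl","rb"));p=np.load("riser.npy")
g=lambda u,v:(345+(u+.5)/7-.5,112+(v+.5)/7-.5)
B=[((13,-31,20),(150,222)),((-13,31,0),(270,70)),((-13,31,20),(363,68)),((-13,-31,0),(95,92)),((13,-31,0),(88,222))]
ob=[(W3,np.array(P)/1e3,g(*u)) for P,u in B]
c=T(p,[(.016,0,0)])[0]
b,e=fit(ob,[c[0],c[1],p[2]-np.pi/2]);print("block",b,"in riser",Ro.from_euler('z',-p[2]).apply(b-np.r_[p[:2],b[2]]).round(4),"yaw rel",np.degrees(b[2]+np.pi/2-p[2]));print(e.round(1).tolist())
h=lambda u,v:(180+(u+.5)/3-.5,160+(v-296+.5)/3-.5)
pos=np.array([.4177,.1459,.2392]);Rr=Ro.from_quat([.133,.967,.214,.029])*tcp_target([0,0,0],0)[1].inv()
L=[((106,32,4),(632,325)),((106,-32,4),(616,520)),((-72,13,16),(22,463)),((0,13,16),(287,431)),((0,-13,16),(328,455)),((-72,-13,16),(38,494))]
P=np.array([l[0] for l in L])/1e3;U=np.array([h(*l[1]) for l in L])
o=pos-Rr.apply([-.041,0,.078])
f=lambda x:(proj(W2,o+Rr.apply(x[:3]+Ro.from_rotvec(x[3:]).apply(P+[.041,0,-.078])-[.041,0,-.078]))-U).ravel()
print("before",f(np.zeros(6)).reshape(-1,2).round(1).tolist())
s=least_squares(lambda x:np.r_[f(x),x[:3]/.003,x[3:]/.05],np.zeros(6));print("in-hand shift mm",(s.x[:3]*1e3).round(1),"rot deg",np.degrees(s.x[3:]).round(1));print(f(s.x).reshape(-1,2).round(1).tolist())
np.save("block.npy",b)
```

```text
block [ 0.48679503  0.40743553 -0.18064672] in riser [0.0156 0.0021 0.    ] yaw rel 4.919717248960755
[[-0.3, 0.7], [5.9, -0.3], [2.5, 0.1], [-1.8, -0.0], [-0.6, -0.3]]
before [[1.7, 5.0], [0.2, 7.9], [2.4, 10.9], [15.9, 8.0], [1.8, 33.7], [0.3, 38.3]]
in-hand shift mm [ -3.7   1.7 -32. ] rot deg [ 3.8 -8.8  0.1]
[[1.7, -3.1], [-2.3, -2.7], [1.7, -11.8], [7.7, -7.3], [-6.8, 15.2], [-1.1, 10.6]]
```

Run:
```python
from h import *
W2=pickle.load(open("w2.pkl","rb"))
h=lambda u,v:(180+(u+.5)/3-.5,160+(v-296+.5)/3-.5)
pos=np.array([.4177,.1459,.2392]);Rr=Ro.from_quat([.133,.967,.214,.029])*tcp_target([0,0,0],0)[1].inv()
o=pos-Rr.apply([-.041,0,.078])
Rc=cv2.Rodrigues(np.array(W2["rvec"]))[0];print("cam in reacher frame",Rr.inv().apply(-Rc.T@np.array(W2["tvec"])-o).round(3))
L=[((106,31,4),(632,328)),((106,-31,4),(616,525)),((-72,13,-12),(22,463)),((0,13,-12),(287,431)),((0,13,16),(328,455)),((-72,13,16),(38,494))]
for zz in (4,-12):
  L[0]=((106,31,zz),(632,326))
  P=np.array([l[0] for l in L])/1e3;U=np.array([h(*l[1]) for l in L])
  f=lambda x:(proj(W2,o+Rr.apply(x[:3]+Ro.from_rotvec(x[3:]).apply(P+[.041,0,-.078])-[.041,0,-.078]))-U).ravel()
  print("before",f(np.zeros(6)).reshape(-1,2).round(1).tolist())
  s=least_squares(lambda x:np.r_[f(x),x[:3]/.004,x[3:]/.05],np.zeros(6));print("in-hand shift mm",(s.x[:3]*1e3).round(1),"rot deg",np.degrees(s.x[3:]).round(1));print(f(s.x).reshape(-1,2).round(1).tolist())
```

```text
cam in reacher frame [-0.101  0.076  0.208]
before [[1.6, 5.8], [0.3, 5.2], [-4.5, -0.7], [-0.3, -0.9], [2.2, 0.0], [-2.9, 0.5]]
in-hand shift mm [ 2.2 -1.8 -8.1] rot deg [-0.6 -1.2  2. ]
[[-0.5, 1.7], [0.8, 0.2], [-1.0, 0.6], [-0.1, -1.9], [1.2, -1.7], [-0.2, 1.1]]
before [[-11.1, 3.1], [0.3, 5.2], [-4.5, -0.7], [-0.3, -0.9], [2.2, 0.0], [-2.9, 0.5]]
in-hand shift mm [-1.4 -8.4 -9.3] rot deg [ 4.5 -4.   1.9]
[[-5.1, -0.0], [3.4, 2.0], [-0.4, -2.0], [1.9, -2.9], [1.8, 0.8], [-1.3, 1.9]]
```

Run:
```python
from h import *
b=np.load("block.npy"); yaw=b[2]+np.pi/2; u=np.array([np.cos(yaw),np.sin(yaw)]);l=np.array([-u[1],u[0]])
for d,z in((.24,.162),(.24,.017),(.107,.017)):
    o=b[:2]-d*u+.003*l; pos,R=tcp_target([o[0],o[1],yaw],z); print(pos.round(4)); rows(pos,R)
```

```text
[0.4334 0.1315 0.24  ]
shift rows [ 0.1365 -0.0304 -0.0131] |mm 42.1
turn [ 0.0004  0.0182 -0.038 ] deg 5.1
turn [ 2.7900e-02 -5.0000e-04  1.4617e+00] deg 175.4
[0.4334 0.1315 0.095 ]
shift rows [ 0.1369 -0.235   0.4247] |mm 151.3
turn [ 0.0004  0.0182 -0.038 ] deg 5.1
turn [ 2.7900e-02 -5.0000e-04  1.4617e+00] deg 175.4
[0.4573 0.2624 0.095 ]
shift rows [0.176  0.1651 0.6117] |mm 197.3
turn [ 0.0004  0.0182 -0.038 ] deg 5.1
turn [ 2.7900e-02 -5.0000e-04  1.4617e+00] deg 175.4
```

```bash
python3 -m pendant '[[1,0.02,-0.005,0,0,0.003,-0.006],[1,0.06,-0.015,-0.006,0,0.009,-0.019],[1,0.1,-0.025,-0.01,0,0.014,-0.03],[1,0.128,-0.03,-0.013,0,0.018,-0.038],[1,0.137,-0.06,0.05,0,0.018,-0.038],[1,0.137,-0.11,0.15,0,0.018,-0.038],[1,0.137,-0.16,0.27,0,0.018,-0.038],[1,0.137,-0.2,0.36,0,0.018,-0.038]]' 8.3
python3 - <<'E'
from h import *
b=np.load("block.npy"); yaw=b[2]+np.pi/2; u=np.array([np.cos(yaw),np.sin(yaw)]);l=np.array([-u[1],u[0]])
from bench import r,optics
print(r.read_state()["joint_positions"].round(2))
for d,z in((.24,.017),(.107,.017)):
    o=b[:2]-d*u+.003*l; pos,R=tcp_target([o[0],o[1],yaw],z); print(pos.round(4)); rows(pos,R)
E
```

```text
time: 7.55
ee_pos: [0.4337, 0.1323, 0.116]
eef_rot: [0.088, 0.972, 0.216, 0.02]
ft_force: [-0.3, 1.0, -2.3]
width: 0.0453
grip_force: 8.3
[-1.44 -0.14  1.33  2.22 -0.37  0.86  1.52]
[0.4334 0.1315 0.095 ]
shift rows [ 0.0008 -0.0322  0.0623] |mm 21.0
turn [ 0.0007  0.0003 -0.0001] deg 0.1
turn [ 4.0000e-04 -1.1000e-03  1.4999e+00] deg 180.0
[0.4573 0.2624 0.095 ]
shift rows [0.0009 0.3694 0.2502] |mm 133.8
turn [ 0.0007  0.0003 -0.0001] deg 0.1
turn [ 4.0000e-04 -1.1000e-03  1.4999e+00] deg 180.0
```

```bash
python3 -m pendant '[[1,0,-0.015,0.03,0,0,0],[1,0,-0.0322,0.0623,0,0,0],[1,0,-0.0322,0.0623,0,0,0],[1,0,-0.0322,0.0623,0,0,0]]' 8.3
python3 - <<'E'
from h import *
b=np.load("block.npy"); yaw=b[2]+np.pi/2; u=np.array([np.cos(yaw),np.sin(yaw)]);l=np.array([-u[1],u[0]])
from bench import r,optics
s=r.read_state();print(s["joint_positions"].round(2))
for d,z in((.24,.017),(.107,.017)):
    o=b[:2]-d*u+.003*l; pos,R=tcp_target([o[0],o[1],yaw],z); print(pos.round(4)); rows(pos,R)
W=optics.camera("wrist");pickle.dump(W,open("w4.pkl","wb"))
Rr=Ro.from_quat(s["eef_rot"])*tcp_target([0,0,0],0)[1].inv();o=s["ee_pos"]-Rr.apply([-.041,0,.078])
print("pred tips px",((proj(W,o+Rr.apply(np.array([(106,31,4),(106,-31,4),(0,13,16)])/1e3))-[300,140]+.5)*3).round().tolist())
cv2.imwrite("pics/w4.png",cv2.resize(W["pixels"][140:260,300:500,::-1],None,fx=3,fy=3,interpolation=cv2.INTER_CUBIC))
E
```

```text
time: 8.05
ee_pos: [0.4344, 0.1311, 0.0962]
eef_rot: [0.088, 0.972, 0.215, 0.02]
ft_force: [0.0, -0.0, -1.8]
width: 0.0459
grip_force: 8.3
[-1.36  0.07  1.33  2.24 -0.65  0.9   1.77]
[0.4334 0.1315 0.095 ]
shift rows [ 0.0038 -0.0009  0.0041] |mm 1.7
turn [-0.0001  0.0006 -0.0003] deg 0.1
turn [9.0000e-04 2.0000e-04 1.4997e+00] deg 180.0
[0.4573 0.2624 0.095 ]
shift rows [0.0042 0.4009 0.1913] |mm 133.3
turn [-0.0001  0.0006 -0.0003] deg 0.1
turn [9.0000e-04 2.0000e-04 1.4997e+00] deg 180.0
pred tips px [[276.0, 108.0], [257.0, 305.0], [-25.0, 220.0]]
```

View pics/w4.png

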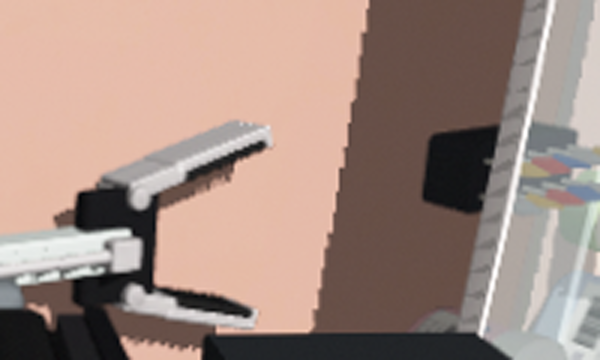

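Run:
```python
from h import *
from bench import r
W=pickle.load(open("w4.pkl","rb"))
z=lambda u,v:(300+(u+.5)/3-.5,140+(v+.5)/3-.5)
b=np.load("block.npy"); yaw=b[2]+np.pi/2; inv=lambda P:(Ro.from_euler('z',-yaw).apply(P-np.r_[b[:2],0])*1e3).round(1)
print("block FLb,FRb",inv(ray(W,[z(432,133),z(424,203)],0)),"FRt",inv(ray(W,[z(475,213)],.02)))
print("tips top outer L,R",inv(ray(W,[z(268,127),z(256,320)],.0195)))
s=r.read_state();Rr=Ro.from_quat(s["eef_rot"])*tcp_target([0,0,0],0)[1].inv();o=s["ee_pos"]-Rr.apply([-.041,0,.078]); print("nominal origin",inv(o))
print("joint head L/R top x58",inv(ray(W,[z(78,195),z(80,303)],.0205)))
```

```text
block FLb,FRb [[-32.2  13.    0. ]
 [-31.1 -13.9   0. ]] FRt [[-29.3 -12.9  20. ]]
tips top outer L,R [[-134.    26.3   19.5]
 [-131.   -36.1   19.5]]
nominal origin [-240.     1.7   18.5]
joint head L/R top x58 [[-201.6   13.1   20.5]
 [-199.3  -18.4   20.5]]
```

```bash
python3 -m pendant '[[1,0,0.01,0.009,0,0.003,-0.007],[1,0,0.05,0.027,0,0.007,-0.015],[1,0,0.11,0.055,0,0.007,-0.015],[1,0,0.18,0.088,0,0.007,-0.015],[1,0,0.25,0.12,0,0.007,-0.015],[1,0,0.32,0.153,0,0.007,-0.015],[1,0,0.37,0.176,0,0.007,-0.015],[1,0,0.401,0.191,0,0.007,-0.015]]' 8.3
python3 - <<'E'
from h import *
b=np.load("block.npy"); yaw=b[2]+np.pi/2
from bench import r
s=r.read_state();print(s["joint_positions"].round(2))
Rr=Ro.from_quat(s["eef_rot"])*tcp_target([0,0,0],0)[1].inv();o=s["ee_pos"]-Rr.apply([-.041,0,.078]); print("nominal origin",Ro.from_euler('z',-yaw).apply(o-np.r_[b[:2],0])*1e3, Rr.as_euler('zyx',degrees=True)-[np.degrees(yaw),0,0])
E
```

```text
time: 9.1
ee_pos: [0.4586, 0.2632, 0.0948]
eef_rot: [0.071, 0.974, 0.216, 0.016]
ft_force: [-0.1, -1.5, 0.9]
width: 0.0458
grip_force: 8.3
[-1.39  0.28  1.14  2.13 -0.88  0.9   1.7 ]
nominal origin [-106.00503944    3.14292086   16.76646648] [ 1.95813782 -0.05128011 -0.03920417]
```

```bash
python3 -m pendant '[[1,0,0,0,0,0,0],[1,0,0,0,0,0,0]]' 8.3; python3 -m pendant '[[1,0,0,0,0,0,0],[1,0,0,0,0,0,0],[1,0,0,0,0,0,0],[1,0,0,0,0,0,0],[1,0,0,0,0,0,0],[1,0,0,0,0,0,0]]' 24
```

```text
time: 9.35
ee_pos: [0.4585, 0.2617, 0.0949]
eef_rot: [0.072, 0.974, 0.216, 0.016]
ft_force: [-0.0, 0.2, -0.9]
width: 0.0457
grip_force: 8.3
time: 10.1
ee_pos: [0.4585, 0.2623, 0.0949]
eef_rot: [0.072, 0.974, 0.216, 0.016]
ft_force: [-0.1, -0.2, -2.4]
width: 0.0358
grip_force: 24.0
```

```bash
python3 -m pendant '[[1,0,0.004,-0.009,0,0,0],[1,0,0.0085,-0.018,0,0,0],[1,0,0.0085,-0.018,0,0,0],[1,0,0.0085,-0.018,0,0,0]]' 25
python3 -m pendant '[[1,0,0,0,0,0,0]]'
python3 - <<'E'
from h import *
from bench import optics
W=optics.camera("wrist");pickle.dump(W,open("w5.pkl","wb"))
E
```

```text
time: 10.6
ee_pos: [0.4584, 0.2624, 0.1009]
eef_rot: [0.072, 0.974, 0.216, 0.016]
ft_force: [0.2, 0.4, -2.6]
width: 0.0357
grip_force: 25.0
time: 10.72
ee_pos: [0.4584, 0.2623, 0.1008]
eef_rot: [0.072, 0.974, 0.216, 0.016]
ft_force: [-0.4, -0.3, -3.4]
width: 0.0353
grip_force: 25.0
```

```bash
python3 -m pendant '[[1,0,-0.01,-0.005,0,0,0],[1,0,-0.05,-0.023,0,0,0],[1,0,-0.11,-0.051,0,0,0],[1,0,-0.18,-0.084,0,0,0],[1,0,-0.25,-0.117,0,0,0],[1,0,-0.32,-0.149,0,0,0],[1,0,-0.38,-0.177,0,0,0],[1,0,-0.408,-0.19,0,0,0]]' 25
python3 -m pendant '[[1,0,0,0,0,0,0],[1,0,0,0,0,0,0]]'
python3 - <<'E'
from h import *
from bench import r,optics
s=r.read_state();print(s["joint_positions"].round(2))
W=optics.camera("wrist");pickle.dump(W,open("w6.pkl","wb"))
Rr=Ro.from_quat(s["eef_rot"])*tcp_target([0,0,0],0)[1].inv();o=s["ee_pos"]-Rr.apply([-.041,0,.078])
for n,x in(("free tab",(.150,.03,-.01)),("blk rear",(.125,0,.006)),("blk mid",(.105,0,.006)),("near",(.085,0,.006)),("beyond",(.155,0,-.01))):
    u,v=proj(W,o+Rr.apply(x))[0].astype(int); print(n,u,v,W["pixels"][v-1:v+2,u-1:u+2].mean((0,1)).round())
E
```

```text
time: 11.78
ee_pos: [0.4387, 0.1274, 0.1009]
eef_rot: [0.072, 0.974, 0.216, 0.016]
ft_force: [0.1, -0.0, -2.1]
width: 0.0359
grip_force: 25.0
time: 12.02
ee_pos: [0.4387, 0.1293, 0.1008]
eef_rot: [0.071, 0.974, 0.216, 0.016]
ft_force: [0.7, 0.2, -1.7]
width: 0.0362
grip_force: 25.0
[-1.28  0.1   1.27  2.21 -0.67  0.94  1.83]
free tab 414 171 [227. 184. 165.]
blk rear 405 207 [55. 57. 61.]
blk mid 389 209 [65. 66. 69.]
near 371 212 [50. 51. 57.]
beyond 414 200 [106.  82.  74.]
```

Run:
```python
from h import *
from bench import r
s=r.read_state();W=pickle.load(open("w6.pkl","rb"))
Rr=Ro.from_quat(s["eef_rot"])*tcp_target([0,0,0],0)[1].inv();o=s["ee_pos"]-Rr.apply([-.041,0,.078])
x=Ro.from_euler('z',-2,degrees=True);zb=s["ee_pos"][2]-.0949
B=np.array([(sx*31,sy*13,z) for z in(0,20) for sx in(-1,1) for sy in(1,-1)])/1e3
Pw=o+Rr.apply(x.apply(B)+[.1058,-.0068,0]); Pw[:,2]=B[:,2]+zb
print("FL FR BL BR bottom, top",proj(W,Pw).round(1).tolist())
g=W["pixels"].mean(2)
print("     cols 355..430")
for v in range(176,240,2): print(v,"".join(" .:-=+*#%@"[min(9,int((255-g[v,u])/256*10))] for u in range(350,432)))
```

```text
FL FR BL BR bottom, top [[347.3, 199.8], [344.8, 226.9], [397.0, 195.7], [393.8, 220.5], [361.6, 204.9], [358.6, 233.5], [412.7, 200.1], [408.9, 226.1]]
     cols 355..430
176 ::::::::::::::::::::::::::::::::::::::::::::::::::::::::::::::::******************
178 ::::::::::::::::::::::::::::::::::::::::::::::::::::::::::::::::******************
180 ::::::::::::::::::::::::::::::::::::::::::::::::::::::::::::::::******************
182 ::::::::::::::::::::::::::::::::::::::::::::::::::::::::::::::::******************
184 :::::::::::::::::::::::::::::::::::::::::::::::::::::::::::::::*******************
186 :::::::::::::::::::::::::::::::::::::::::::::::::::::::::::::::*******************
188 :::::::::::::::::::::::::::::::::::::::::::::::::::::::::::::::*******************
190 ::::::::::::::::::::::::::::::::::::::::::::::::::::::::::::::********************
192 :::::::::::::::::::::::::::::::::::::::::::::::::::::::::::::*********************
194 :::::::::::::::::::-------------------:::::::::::::::::::::::*********************
196 :::-------------------------::::::::::........::::::::
[... 1155 characters left out ...]
****
224 .:+%%%%@@%%%%%%@@%%%%%%%%@@@@%%%%%#*+=+##%%%%#*+===+*###****+++==--==+************
226 .:*%%%%@@%%%%%%%%%%%%%%%%**####%%%%%#*++==+#####**#*####****+*****++===-=+********
228 .-#%%%@@%%%%%#**++*##%###%##**==+==++*#####%###*******#%####***+*********+-=******
230 %%%%%%@@%%%%%%%%##**+++===---=*#***+++=++++=*#%%###**+**#%%%%%###+****************
232 %%%%%%@@%%%%%%%@%%%##***+===--:=#%%%##**++=-:::==+********************************
234 #%%%%%##%%%%%%@@%%%%%%%#**+++==--=**+:.::-+-:::::::::=****************************
236 .:--:::::..-**#%%#*=::***:++++++*=**=.:::::::::::::::=****************************
238 ............=**.......+***::-===***+-:::::::::::::::=*****************************
```

```bash
cat >> h.py <<'E'
def place(bx,by,tz,yawdeg):  # riser coords of block, TCP z
    p=np.load("riser.npy"); c=T(p,[(bx,by,0)])[0]; y=np.radians(yawdeg)
    o=c-Ro.from_euler('z',y).apply([.106,-.008,0]); pos,R=tcp_target([o[0],o[1],y],0); pos[2]=tz; print(pos.round(4)); rows(pos,R)
E
python3 -c "
from h import *
place(-.118,-.028,.205,77.2);place(-.015,-.028,.205,77.2)"
```

```text
[0.4403 0.1291 0.205 ]
shift rows [-0.0057  0.1466 -0.315 ] |mm 104.3
turn [-0.0002 -0.0152  0.0337] deg 4.4
turn [ 2.3400e-02 -3.0000e-04 -1.4661e+00] deg 176.0
[0.4674 0.2284 0.205 ]
shift rows [-0.047   0.4556 -0.1711] |mm 146.7
turn [-0.0002 -0.0152  0.0337] deg 4.4
turn [ 2.3400e-02 -3.0000e-04 -1.4661e+00] deg 176.0
```

```bash
python3 -m pendant '[[1,0,0.015,-0.03,0,0,0],[1,0,0.05,-0.11,0,-0.003,0.007],[1,0,0.09,-0.19,0,-0.007,0.015],[1,-0.003,0.125,-0.27,0,-0.011,0.025],[1,-0.0057,0.1466,-0.315,0,-0.0152,0.0337],[1,-0.0057,0.1466,-0.315,0,-0.0152,0.0337],[1,-0.0057,0.1466,-0.315,0,-0.0152,0.0337]]' 25
python3 -c "
from h import *
from bench import r
print(r.read_state()['joint_positions'].round(2))
place(-.015,-.028,.205,77.2);place(-.015,-.028,.166,77.2)"
```

```text
time: 12.95
ee_pos: [0.4398, 0.1285, 0.2041]
eef_rot: [0.109, 0.97, 0.215, 0.024]
ft_force: [-0.2, -0.8, -2.9]
width: 0.0362
grip_force: 25.0
[-1.17 -0.3   0.97  2.12 -0.18  1.02  1.23]
[0.4674 0.2284 0.205 ]
shift rows [-0.016   0.3142  0.1429] |mm 103.7
turn [-0.0005 -0.0005 -0.0003] deg 0.1
turn [-7.0000e-04  8.0000e-04  1.4997e+00] deg 180.0
[0.4674 0.2284 0.166 ]
shift rows [-0.0161  0.2594  0.2608] |mm 110.5
turn [-0.0005 -0.0005 -0.0003] deg 0.1
turn [-7.0000e-04  8.0000e-04  1.4997e+00] deg 180.0
```

```bash
python3 -m pendant '[[1,0,0.015,0.007,0,0,0],[1,-0.004,0.06,0.027,0,0,0],[1,-0.008,0.12,0.055,0,0,0],[1,-0.012,0.19,0.086,0,0,0],[1,-0.016,0.25,0.114,0,0,0],[1,-0.016,0.295,0.134,0,0,0],[1,-0.016,0.3142,0.1429,0,0,0],[1,-0.016,0.2594,0.2608,0,0,0]]' 25
python3 -m pendant '[[1,0,0,0,0,0,0],[1,0,0,0,0,0,0],[1,0,0,0,0,0,0]]' 25
python3 - <<'E'
from h import *
from bench import optics
place(-.015,-.028,.162,77.2)
W=optics.camera("wrist");pickle.dump(W,open("w7.pkl","wb"))
S=optics.camera("scene")["pixels"][140:225,205:325,::-1]
a=cv2.resize(W["pixels"][20:270,280:510,::-1],None,fx=1.9,fy=1.9,interpolation=cv2.INTER_CUBIC)
b=cv2.resize(S,None,fx=3,fy=3,interpolation=cv2.INTER_CUBIC)
C=np.zeros((600,800,3),np.uint8);C[:a.shape[0],:a.shape[1]]=a;C[:b.shape[0],440:800]=b
cv2.imwrite("pics/w7.png",C)
E
```

```text
time: 13.95
ee_pos: [0.4697, 0.2298, 0.1688]
eef_rot: [0.109, 0.97, 0.217, 0.026]
ft_force: [-1.2, 0.9, -3.0]
width: 0.0358
grip_force: 25.0
time: 14.32
ee_pos: [0.4687, 0.2285, 0.1684]
eef_rot: [0.109, 0.97, 0.216, 0.025]
ft_force: [0.2, 0.6, -1.9]
width: 0.0358
grip_force: 25.0
[0.4674 0.2284 0.162 ]
shift rows [ 0.0042 -0.0102  0.0187] |mm 6.5
turn [ 0.0008  0.0006 -0.0004] deg 0.1
turn [ 1.0000e-03 -1.3000e-03  1.4996e+00] deg 179.9
```

View pics/w7.png

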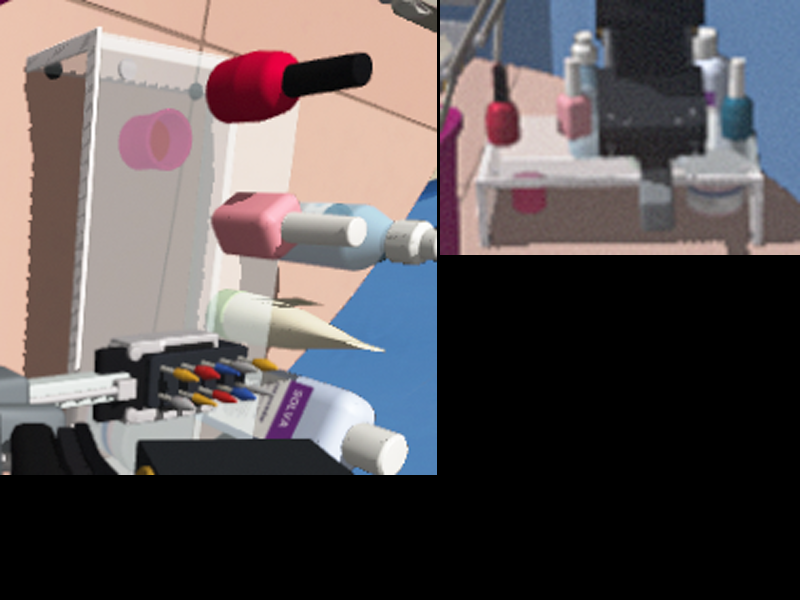

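Block is held level at about (205,380), clear of pink at (250,225). The scene inset shows it in the space between pink and teal. Lowering now.

```bash
python3 -m pendant '[[1,0,-0.004,0.009,0,0,0],[1,0,-0.0085,0.018,0,0,0],[1,0,-0.0085,0.018,0,0,0],[1,0,-0.0085,0.018,0,0,0]]' 25
python3 -m pendant '[[1,0,-0.002,0.005,0,0,0],[1,0,-0.002,0.005,0,0,0],[1,0,-0.002,0.005,0,0,0]]' 25
```

```text
time: 14.92
ee_pos: [0.4681, 0.2284, 0.1611]
eef_rot: [0.109, 0.97, 0.215, 0.024]
ft_force: [-0.7, -1.0, -0.8]
width: 0.036
grip_force: 25.0
time: 15.3
ee_pos: [0.4685, 0.2283, 0.1599]
eef_rot: [0.11, 0.97, 0.215, 0.024]
ft_force: [-2.0, -3.3, 4.7]
width: 0.0361
grip_force: 25.0
```

```bash
python3 -m pendant '[[1,0,0.001,-0.003,0,0,0],[1,0,0.001,-0.003,0,0,0]]' 25
python3 -m pendant '[[1,0,0,0,0,0,0],[1,0,0,0,0,0,0],[1,0,0,0,0,0,0],[1,0,0,0,0,0,0],[1,0,0,0,0,0,0],[1,0,0,0,0,0,0]]' 7.5
```

```text
time: 15.55
ee_pos: [0.4681, 0.2285, 0.1604]
eef_rot: [0.109, 0.97, 0.215, 0.024]
ft_force: [1.2, 0.2, 0.4]
width: 0.036
grip_force: 25.0
time: 16.3
ee_pos: [0.4681, 0.2283, 0.1604]
eef_rot: [0.109, 0.97, 0.215, 0.024]
ft_force: [0.6, 1.2, 1.3]
width: 0.0456
grip_force: 7.5
```

```bash
python3 -m pendant '[[1,0,0.004,-0.009,0,0,0],[1,0,0.004,-0.009,0,0,0],[1,0.001,-0.03,-0.025,0,0,0],[1,0.003,-0.07,-0.043,0,0,0],[1,0.005,-0.13,-0.071,0,0,0],[1,0.008,-0.2,-0.104,0,0,0],[1,0.011,-0.27,-0.137,0,0,0],[1,0.013,-0.343,-0.171,0,0,0]]' 7.5
python3 - <<'E'
from h import *
from bench import r,optics
print(r.read_state()["joint_positions"].round(2))
W=optics.camera("wrist");pickle.dump(W,open("w8.pkl","wb")); p=np.load("riser.npy")
B=np.array([(sx*31,sy*13,z) for z in(66,86) for sx in(-1,1) for sy in(1,-1)])/1e3+[-.015,-.028,0]
print("pred FL FR BL BR bottom, top",proj(W,T(p,B)).round(0).tolist())
g=W["pixels"].mean(2)
print("      col 330..439")
for v in range(120,220,3): print(v,"".join(" .:-=+*#%@"[min(9,int((255-g[v,u])/256*10))] for u in range(330,440)))
E
```

```text
time: 17.3
ee_pos: [0.438, 0.1155, 0.1632]
eef_rot: [0.11, 0.97, 0.215, 0.024]
ft_force: [1.0, -0.0, -1.1]
width: 0.0456
grip_force: 7.5
[-1.19 -0.24  1.06  2.17 -0.25  0.94  1.35]
pred FL FR BL BR bottom, top [[432.0, 193.0], [428.0, 215.0], [467.0, 190.0], [463.0, 211.0], [448.0, 196.0], [444.0, 220.0], [483.0, 193.0], [479.0, 216.0]]
      col 330..439
120 :::::::::::::::::::::::::::::::::::::::::::::::::::::-=***********************************+====:...-----------
123 ::::::::::::::::::::::::::::::::::::::::::::::::::::::=***********************************++==-:..:-----------
126 ::::::::::::::::::::::::::::::::::::::::::::::::::::-=***********************************++===-...:-----------
129 :::::::::::::::::::::::::::::::::::::::::::::::::::::-+**********************************+==+=:..:------------
132 ::::::::::::::::::::::::::::::::::::::::::::::::::::-=+*********************************++===-...:------------
135 ::::::::::::::::::::::::::::::::::::::::::::::::::::-+**********************************++===:...-------------
138 ::::::::::::::::::::::::::::::::::::::::::::::::
[... 2467 characters left out ...]
#@@@%@@@@@
204 %%%%%%%%%%%%*=-....::-=-:::::::::::::::::::::-+********************************+====...:----------=*%@@@@@@@@@
207 %%%%%%%%%%%%#=:::::=%%+:::::::::::::::::::::-+********************************++===:...-----------+#%@@@@@@@@%
210 %%%%%%%%%%%%%@%**#%%%%+-::::::::::::::::::::-+********************************+++==:..:----------=*%@@@@@@@@@@
213 %%%%%%%%%%%%%%%%%%%%%%=::::::::::::::::::::-=*********************************+===-...-----------+#%@@@@@@@@@@
216 %%%###**++==*%%%%%%%%%-:::::::::::::::::::::=********************************+++++:..:------===-=+#%@@@@@@@@@@
219      ....::::=++#%%%%%-:::::::::::::::::::-=********************************++===-...---===------::----=+*##%@
```

```bash
python3 -m pendant '[[1,0,0.01,-0.02,0,0,0],[1,0,0.035,-0.075,0,0,0],[1,0,0.07,-0.15,0,0,0],[1,0,0.1,-0.215,0,0,0],[1,0,0.113,-0.242,0,0,0],[1,0,0.113,-0.242,0,0,0]]' 7.5
python3 - <<'E'
from h import *
from bench import r
print(r.read_state()["joint_positions"].round(2))
rows(np.array([.4256,.0672,.245]),Ro.from_quat([.553,.805,.178,.121]))
E
```

```text
time: 18.1
ee_pos: [0.4387, 0.1173, 0.2436]
eef_rot: [0.109, 0.97, 0.215, 0.024]
ft_force: [0.4, -0.1, -1.2]
width: 0.0456
grip_force: 7.5
[-1.1  -0.34  0.89  2.07 -0.15  1.11  1.19]
shift rows [ 0.0055 -0.1546 -0.0771] |mm 51.9
turn [ 0.0008 -0.1961  0.4245] deg 56.1
turn [ 2.3540e-01  9.0000e-04 -1.0528e+00] deg 129.5
```

```bash
python3 -m pendant '[[1,0,-0.01,-0.005,0,-0.01,0.02],[1,0,-0.03,-0.015,0,-0.03,0.065],[1,0.001,-0.055,-0.027,0,-0.06,0.13],[1,0.002,-0.08,-0.04,0,-0.092,0.2],[1,0.003,-0.105,-0.052,0,-0.125,0.27],[1,0.004,-0.13,-0.065,0,-0.157,0.34],[1,0.0055,-0.148,-0.074,0,-0.182,0.395],[1,0.0055,-0.1546,-0.077,0,-0.196,0.4245]]' 8
python3 - <<'E'
from h import *
from bench import r
print(r.read_state()["joint_positions"].round(2))
rows(np.array([.4288,-.05,.235]),Ro.from_quat([.94,.264,.059,.209]))
E
```

```text
time: 19.1
ee_pos: [0.4247, 0.0667, 0.2434]
eef_rot: [0.555, 0.804, 0.177, 0.12]
ft_force: [-0.5, -0.3, -1.5]
width: 0.0456
grip_force: 8.0
[-0.53 -0.47  0.24  2.25  0.09  0.91  0.03]
shift rows [-0.3686 -0.1254 -0.0286] |mm 117.1
turn [-0.0035 -0.2801  0.6001] deg 79.5
turn [ 0.3018 -0.0037 -0.8585] deg 109.2
```

```bash
python3 -m pendant '[[1,-0.01,-0.003,0,0,-0.01,0.02],[1,-0.03,-0.01,-0.002,0,-0.03,0.065],[1,-0.06,-0.02,-0.005,-0.001,-0.06,0.13],[1,-0.1,-0.034,-0.008,-0.001,-0.092,0.2],[1,-0.15,-0.051,-0.011,-0.002,-0.125,0.27],[1,-0.2,-0.068,-0.015,-0.002,-0.157,0.34],[1,-0.25,-0.085,-0.019,-0.003,-0.188,0.405],[1,-0.29,-0.098,-0.022,-0.003,-0.215,0.462]]' 8
python3 - <<'E'
from h import *
rows(np.array([.4288,-.05,.235]),Ro.from_quat([.94,.264,.059,.209]))
E
```

```text
time: 20.1
ee_pos: [0.4286, -0.0252, 0.2367]
eef_rot: [0.886, 0.41, 0.092, 0.196]
ft_force: [-0.3, 0.9, -1.9]
width: 0.0456
grip_force: 8.0
shift rows [-0.0626  0.0467  0.0279] |mm 24.9
turn [-0.0012 -0.0651  0.1375] deg 18.3
turn [ 0.0934 -0.0017 -1.3594] deg 163.5
```

```bash
python3 -m pendant '[[1,-0.02,0.012,0.008,0,-0.02,0.04],[1,-0.04,0.03,0.018,0,-0.042,0.09],[1,-0.055,0.042,0.025,-0.001,-0.058,0.122],[1,-0.0626,0.0467,0.0279,-0.001,-0.065,0.1375],[1,-0.0626,0.0467,0.0279,-0.001,-0.065,0.1375],[1,-0.0626,0.0467,0.0279,-0.001,-0.065,0.1375]]' 8
python3 - <<'E'
from h import *
from bench import r,optics
s=r.read_state()
W=optics.camera("wrist");pickle.dump(W,open("w9.pkl","wb"))
W4=pickle.load(open("w4.pkl","rb"))
print(s["joint_positions"].round(2))
Rr=Ro.from_quat(s["eef_rot"])*tcp_target([0,0,0],0)[1].inv();o=s["ee_pos"]-Rr.apply([-.041,0,.078])
print("nom origin",o,Rr.as_euler('zyx',degrees=True))
print("pred tips top L,R outer; housing left top",proj(W,o+Rr.apply(np.array([(106,31,4),(106,-31,4),(-72,13,16),(0,13,16),(67,17,0),(67,-17,0)])/1e3)).round(1).tolist())
q=np.load("reach.npy");ax=Ro.from_euler('z',-1.0222)
print("rest base top corners RL FL RR FR",proj(W,T([.4386,-.0711,-1.0222],np.array([(-65,35,8),(65,35,8),(-65,-35,8),(65,-35,8)])/1e3)).round(1).tolist())
g=W["pixels"].mean(2);g4=W4["pixels"].mean(2)
# in-hand: match jaw head patch w4->w9
for n,(u0,v0,u1,v1) in {"head":(322,198,352,242),"housing":(190,205,290,250),"Ltip":(360,176,392,200)}.items():
    t=W4["pixels"][v0:v1,u0:u1]; R=W["pixels"][v0-25:v1+25,u0-25:u1+25]
    m=cv2.matchTemplate(R,t,cv2.TM_CCOEFF_NORMED);_,mx,_,l=cv2.minMaxLoc(m);print(n,"shift",l[0]-25,l[1]-25,round(mx,2))
print("   col 180..399")
for v in range(150,262,3): print(v,"".join(" .:-=+*#%@"[min(9,int((255-g[v,u])/256*10))] for u in range(180,400,2)))
E
```

```text
time: 20.85
ee_pos: [0.4294, -0.0494, 0.2362]
eef_rot: [0.939, 0.266, 0.06, 0.209]
ft_force: [0.1, -0.1, -1.4]
width: 0.0456
grip_force: 8.0
[-0.08 -0.23 -0.21  2.12  0.41  1.15 -1.46]
nom origin [ 0.45117727 -0.08428716  0.1583015 ] [-5.82967202e+01 -1.66588128e-01 -2.27569497e-02]
pred tips top L,R outer; housing left top [[394.0, 174.4], [387.3, 240.1], [193.0, 224.4], [294.1, 211.2], [354.9, 192.9], [352.3, 230.6]]
rest base top corners RL FL RR FR [[152.9, 165.3], [264.7, 159.4], [159.1, 227.3], [265.0, 214.1]]
head shift 0 1 0.86
housing shift -19 25 0.45
Ltip shift -25 0 0.48
   col 180..399
150 +++++++++++++++++++++++++++++++++*++++++++++++++++*#          ..:-.....=**+++=+-------------------------------
153 ++++++++++++++++++++++++++++++++++**++++++++++++++++-         ...:...  ..=**+++=+=----------------------------
156 +++++++++++++++++++++++++++++++++++**+++++++++++++:+=           . ... ..:.:=**+++=+=--------------------------
159 ++++++++++++++++++++++++++++++**#####%%###*+++++++:.*          ===============================================
162 ++++++++****##%%#%%###########
[... 3175 characters left out ...]
%%-====-:.
246 +++++###***********%@@@@@@@@@@@%###############**********%@@@@@@@@@+-+@@@@@@@@+.......::..       ...:-.=======
249 +++++###**********#@@@@@@@@@@@@################*********#@@@@@@@@@@@-:@@@@@@@@@*==:.....:.    --:.:.. ::======
252 %%%%+*##**********@@@@@@@@@@@@%################*********#@@@@@@@@@@@@@@@@@@@@@@@+=====-:...   *%%%%%%%%%%%%%%%
255 %%%@++*#*********%@@@@@@@@@@@@#################*********#@@@@@@@@@@@@@@@@@@@@@@@#==========-  %%%%%%%%%%%%%%%%
258 %%%%*++*********#@@@@@@@@@@@@%#################**********@@@@@@@@@@@@@@@@@@@@@@@@:..-=========%%%%%%%%%%%%%%%%
261 %@%%*+++***####%@@@@@@@@@@@@@#################*++++++++++@@@@@@@@@@@@@@@@@@@@@@@@@+.. .::=====%@%%%%%%%%%%%%%%
```

Run:
```python
from h import *
I={k:pickle.load(open(f"w{k}.pkl","rb"))["pixels"] for k in(2,3,4,9)}
for n,(u,v,h) in {"screwR":(206,217,6),"screwF":(270,209,6),"latch":(341,214,8),"hingeL":(346,196,7),"hingeR":(345,228,7),"headcorner":(327,196,6),"tipL":(388,172,7),"tipR":(382,234,7),"handletop":(262,222,12),"Lmid":(365,185,6)}.items():
    t=I[2][v-h:v+h+1,u-h:u+h+1]; s=[]
    for k in(3,4,9):
        m=cv2.matchTemplate(I[k][v-h-16:v+h+17,u-h-16:u+h+17],t,cv2.TM_CCOEFF_NORMED);_,mx,_,l=cv2.minMaxLoc(m);s.append((l[0]-16,l[1]-16,round(mx,2)))
    print(n,s)
```

```text
screwR [(1, 6, 0.94), (2, 5, 0.91), (12, -7, 0.58)]
screwF [(0, 7, 0.9), (0, 7, 0.94), (1, 8, 0.82)]
latch [(-1, 9, 0.96), (0, 8, 0.96), (-1, 9, 0.82)]
hingeL [(-1, 9, 0.99), (0, 9, 0.93), (-1, 10, 0.89)]
hingeR [(-1, 9, 0.93), (0, 9, 0.93), (0, 9, 0.84)]
headcorner [(-1, 9, 0.98), (-1, 9, 0.86), (-1, 10, 0.78)]
tipL [(-2, 10, 0.76), (-2, 10, 0.63), (-2, 11, 0.64)]
tipR [(-1, 10, 0.75), (0, 10, 0.87), (-1, 10, 0.77)]
handletop [(0, 6, 0.93), (0, 6, 0.9), (0, 7, 0.8)]
Lmid [(-2, 10, 0.97), (0, 9, 0.93), (-1, 10, 0.7)]
```

```bash
python3 -m pendant '[[1,0,-0.01,0.02,0,0,0],[1,0.001,-0.04,0.085,0,0,0],[1,0.002,-0.075,0.16,0,0,0],[1,0.002,-0.105,0.225,0,0,0],[1,0.002,-0.125,0.265,0,0,0],[1,0.002,-0.1285,0.2755,0,0,0],[1,0.002,-0.1285,0.2755,0,0,0]]' 8
python3 - <<'E'
from h import *
from bench import r,optics
s=r.read_state();W=optics.camera("wrist");I2=pickle.load(open("w2.pkl","rb"))["pixels"];I=W["pixels"]
Rr=Ro.from_quat(s["eef_rot"])*tcp_target([0,0,0],0)[1].inv();o=s["ee_pos"]-Rr.apply([-.041,0,.078])
u=np.array([.5214,-.8533]);l=np.array([.8533,.5214]);d=o[:2]-[.4386,-.0711];print("along,lat mm",d@u*1e3,d@l*1e3,"z",o[2],Rr.as_euler('zyx',degrees=True))
for n,(a,b,h) in {"screwF":(270,209,6),"latch":(341,214,8),"hingeL":(346,196,7),"hingeR":(345,228,7),"handletop":(262,222,12)}.items():
    m=cv2.matchTemplate(I[b-h-16:b+h+17,a-h-16:a+h+17],I2[b-h:b+h+1,a-h:a+h+1],cv2.TM_CCOEFF_NORMED);_,mx,_,q=cv2.minMaxLoc(m);print(n,q[0]-16,q[1]-16,round(mx,2))
E
```

```text
time: 21.78
ee_pos: [0.4306, -0.0492, 0.1456]
eef_rot: [0.939, 0.266, 0.061, 0.209]
ft_force: [1.0, -1.0, -2.2]
width: 0.0456
grip_force: 8.0
along,lat mm 18.34766754051024 4.971678046955787 z 0.06770022488002808 [-5.83596540e+01 -2.10512352e-01 -3.34831181e-02]
screwF 13 -13 0.73
latch 0 9 0.8
hingeL 0 10 0.85
hingeR 0 9 0.82
handletop 0 7 0.81
```

Aligned over the rest. I'll lower it slowly and watch the force.

```bash
python3 -m pendant '[[1,-0.001,-0.005,0.01,0,0,0],[1,-0.002,-0.0085,0.018,0,0,0],[1,-0.002,-0.014,0.03,0,0,0],[1,-0.002,-0.014,0.03,0,0,0]]' 8
python3 -m pendant '[[1,0,-0.0045,0.01,0,0,0],[1,0,-0.0085,0.018,0,0,0],[1,0,-0.0085,0.018,0,0,0]]' 8
```

```text
time: 22.32
ee_pos: [0.43, -0.0495, 0.1352]
eef_rot: [0.939, 0.266, 0.06, 0.209]
ft_force: [0.7, 0.7, -1.6]
width: 0.0455
grip_force: 8.0
time: 22.7
ee_pos: [0.4313, -0.0486, 0.1306]
eef_rot: [0.939, 0.266, 0.062, 0.209]
ft_force: [-1.2, 3.6, 6.5]
width: 0.0461
grip_force: 8.0
```

```bash
python3 -m pendant '[[1,0.003,0.0045,-0.01,0,0,0],[1,0.008,0.0045,-0.01,0,0,0],[1,0.008,0.0045,-0.01,0,0,0]]' 8
python3 -m pendant '[[1,0,-0.004,0.009,0,0,0],[1,0,-0.008,0.018,0,0,0],[1,0,-0.008,0.018,0,0,0]]' 8
python3 -c "
from h import *
from bench import r
s=r.read_state();Rr=Ro.from_quat(s['eef_rot'])*tcp_target([0,0,0],0)[1].inv();o=s['ee_pos']-Rr.apply([-.041,0,.078])
d=o[:2]-[.4386,-.0711];print(d@[.5214,-.8533]*1e3,d@[.8533,.5214]*1e3,o[2],Rr.as_euler('zyx',degrees=True))"
```

```text
time: 23.08
ee_pos: [0.4316, -0.0484, 0.1323]
eef_rot: [0.939, 0.266, 0.06, 0.209]
ft_force: [1.0, -0.2, -2.5]
width: 0.0459
grip_force: 8.0
time: 23.45
ee_pos: [0.4317, -0.0484, 0.1263]
eef_rot: [0.939, 0.266, 0.06, 0.209]
ft_force: [0.6, 0.1, -2.3]
width: 0.0455
grip_force: 8.0
18.19130657134906 6.243918002065604 0.048370943267950134 [-5.83643704e+01 -1.44677481e-01 -4.03513165e-02]
```

```bash
python3 -m pendant '[[1,0,-0.004,0.009,0,0,0],[1,0,-0.007,0.015,0,0,0],[1,0,-0.007,0.015,0,0,0]]' 8
python3 -m pendant '[[1,0,-0.0015,0.003,0,0,0],[1,0,-0.002,0.0045,0,0,0],[1,0,-0.002,0.0045,0,0,0]]' 8
```

```text
time: 23.82
ee_pos: [0.4318, -0.0484, 0.1215]
eef_rot: [0.939, 0.266, 0.06, 0.209]
ft_force: [-0.4, 0.4, -2.2]
width: 0.0454
grip_force: 8.0
time: 24.2
ee_pos: [0.4322, -0.0485, 0.1208]
eef_rot: [0.939, 0.266, 0.061, 0.209]
ft_force: [-2.0, 0.1, 5.0]
width: 0.0457
grip_force: 8.0
```

```bash
python3 -m pendant '[[-1,0,0,0,0,0,0],[-1,0,0,0,0,0,0],[-1,0,0,0,0,0,0],[-1,0,0,0,0,0,0],[-1,0,0,0,0,0,0]]' 8
python3 -m pendant '[[-1,0,0,-0.04,0,0,0],[-1,0,0,-0.12,0,0,0],[-1,0,0,-0.25,0,0,0],[-1,0,0,-0.4,0,0,0],[-1,0,0,-0.5,0,0,0],[-1,0,0,-0.5,0,0,0]]' 8
python3 - <<'E'
from h import *
from bench import r,optics
W=optics.camera("wrist");W1=pickle.load(open("w1.pkl","rb"));S=optics.camera("scene");D=pickle.load(open("cams0.pkl","rb"))
I0,I=D["scene"]["pixels"],S["pixels"]
for n,(a,b,c,d) in {"reacher handle":(270,240,312,300),"jaws":(325,305,372,350),"housing":(275,285,312,320),"rest":(262,300,290,330)}.items():
    m=cv2.matchTemplate(I[b-8:d+8,a-8:c+8],I0[b:d,a:c],cv2.TM_CCOEFF_NORMED);_,mx,_,q=cv2.minMaxLoc(m);print(n,q[0]-8,q[1]-8,round(mx,2))
p=np.load("riser.npy")
B=np.array([(sx*31,sy*13,z) for z in(66,86) for sx in(-1,1) for sy in(1,-1)])/1e3+[-.015,-.028,0]
print("block pred",proj(S,T(p,B)).round(0).tolist())
df=np.abs(I.astype(int)-I0).max(2)
g=I.mean(2)
for v in range(155,215): print(v,"".join(" .:-=+*#%@"[min(9,int((255-g[v,u])/256*10))] for u in range(212,318)))
E
```

```text
time: 24.82
ee_pos: [0.432, -0.0484, 0.1203]
eef_rot: [0.939, 0.266, 0.06, 0.209]
ft_force: [-0.2, -0.2, -0.6]
width: 0.084
grip_force: 0.0
time: 25.58
ee_pos: [0.3989, 0.0071, 0.2588]
eef_rot: [0.939, 0.266, 0.063, 0.209]
ft_force: [0.3, -0.4, -1.0]
width: 0.087
grip_force: 0.0
reacher handle -1 -1 0.63
jaws -1 1 0.79
housing 8 6 0.34
rest 8 5 0.76
block pred [[270.0, 195.0], [280.0, 195.0], [271.0, 185.0], [280.0, 185.0], [270.0, 188.0], [280.0, 188.0], [270.0, 178.0], [280.0, 178.0]]
155 %%%%%#*###%%#####%%###############%%#*=:::-+++*#%#+++=====*%%%%%%%%%%%%%%%*=:.:--==+++====================
156 %%%%%####%%#***#################%%%#+-.  .:+++++++========+%%%%%%%%%%%%%%%*=-.::-=++++====================
157 %%#######%%#**###############%%%%#++=:..:-=+++=============*%%%%%%%%%%%%%%*-:.::-=+++++===================
158 %##########**#############%%%%%%%*==-::--=++++=========--===*%%%%%%%%%%%%%+: ::--=+++++++=================
159 %###########*#########%%%#%%%%%%%*-.:..:-=++++=========-:===+%%%%%%%%%%%%%*. :--===-:-=+++-.:::===========
160 %#%#########*########%%%%%%%%%%%%#= .:::-=+++====
[... 5351 characters left out ...]
***+++=++++++========+*+=:-=+*****
209 :::::.----=*****************************************************************++=+++=+=+=====+++*+=:--=*****
210 :::::.----=+**********************+******************************************++++++===+===+++**+=:-=+*****
211 :::::.==--+********************************************************************++++++++++++****+=--=+*****
212 ::::::=--=+***************************+*****************+*************************++++*+********=--=+*****
213 ::::::---=**************************************************************************************=:-=+*****
214 ::::::--==**************************************************************************************=:-=+*****
```

```bash
python3 -c "
from bench import r
print(r.close_job())"
```

```text
the job is handed in; nothing more can be done
None
```

I handed the job in at about 26 s of the 64 s; no verdict came back. By the last camera check, the bit block stands on the riser's roof between the pink and teal bottles, and the reacher lies in its rest about where it started, released.

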